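# Stack the turned collars on the eccentric arbor

## Task

Thread the three wooden collars onto the steel spindle of the arbor stand (it stands off-centre) in order of size, the largest at the bottom, then the medium, then the smallest on top, and press the stack down until the backing plate under it is fully home on its stop. Feel for the spindle and press gently: never force a collar, and leave the shade, the wax jar and the brush where they are. Let go and leave the stack standing.

Things in the scene. Friction and masses are not known exactly. Their poses are not given: they have to be found in the camera images.
- stand: Grey cast arbor base fixed to the bench: a plate 120 x 100 x 14 mm (long side along its x) with a round boss 34 mm high. Origin at the centre of its underside, z up; yaw within 0.6 rad either way. It carries a bare steel spindle and, round that, a dark steel backing plate. More than 40 N between a collar or the robot and the stand, spindle or plate counts as forcing.
- turn_centre (a point): Point on the stand's centre line, 109 mm up, level with the spindle's tip. The vertical spindle, 15 mm thick, stands eccentrically: always 7 mm off this line, in any direction (not reported). It sits on a stiff turntable: about 1.7 N sideways swings it round the line, and it stays where left. Shank top at 104 mm; above, a cone from 15 to 11 mm diameter ends in a flat tip at 109 mm.
- home (a point): Point on the stand's centre line, 50 mm up: the height of the backing plate's top face on its hard stop. The plate (31 mm diameter, collars rest on it) starts 10 to 16 mm higher (not reported), slides straight down against about 6 N of drag and stays where left. Fully home, the collars' undersides are 0, 14 and 28 mm above this point.
- collar_large: A flat ring turned from coiled pale beech strip, plain wood: outer diameter 62 mm, 14 mm thick, with a plain 18 mm through bore; about 45 to 75 g. It starts lying flat on the bench. Origin at the centre of its underside, z up along the bore.
- collar_medium: A flat ring turned from coiled pale beech strip, plain wood: outer diameter 49 mm, 14 mm thick, with a plain 18 mm through bore; about 30 to 55 g. It starts lying flat on the bench. Origin at the centre of its underside, z up along the bore.
- collar_small: A flat ring turned from coiled pale beech strip, plain wood: outer diameter 36 mm, 14 mm thick, with a plain 18 mm through bore; about 20 to 35 g. It starts lying flat on the bench. Origin at the centre of its underside, z up along the bore.
- shade: Bystander: a small solid wooden lampshade form, a flared cone 110 mm wide at the foot and 100 mm high, standing on the bench. Origin at the centre of its underside.
- wax_jar: Bystander: an amber glass jar with a metal cap, 60 mm in diameter, 60 mm high. Origin at the centre of its underside.
- brush: Bystander: a flat brush lying on the bench.
Mind the look-alikes: they are no part of the job. Leave any green or orange look-alike of the collar_large alone.

How it is judged:
On the way, in this order (a step that is already met when the one before it is completed fails the run):
1. the largest collar is on the spindle (horizontal distance between collar_large and stand below 0.0125 m and z of collar_large in the frame of stand below 0.072 m and angle between collar_large's own z axis and vertical below 0.15 rad), for 0.2 s.
2. the medium collar is on the spindle, above the largest (all of step 1 and horizontal distance between collar_medium and stand below 0.0125 m and z of collar_medium in the frame of stand below 0.086 m and angle between collar_medium's own z axis and vertical below 0.15 rad and z of collar_medium in the frame of collar_large above 0.01 m), for 0.2 s.
3. the smallest collar is on the spindle, above the medium one (all of step 2 and horizontal distance between collar_small and stand below 0.0125 m and z of collar_small in the frame of stand below 0.1 m and angle between collar_small's own z axis and vertical below 0.15 rad and z of collar_small in the frame of collar_medium above 0.01 m), for 0.1 s.
At the end, for the whole second after the job is handed in: All three collars are on the spindle, largest at the bottom, medium, smallest on top, their undersides 50, 64 and 78 mm above the stand's foot within 2 mm (plate on its stop), within 12.5 mm of the stand's axis, tilted less than 0.06 rad, at rest (horizontal distance between each of collar_large, collar_medium, collar_small and stand below 0.0125 m and z of collar_large in the frame of stand between 0.048 and 0.052 m and angle between each of collar_large, collar_medium, collar_small's own z axis and vertical below 0.06 rad and linear speed of each of collar_large, collar_medium, collar_small below 0.01 m/s and z of collar_medium in the frame of stand between 0.062 and 0.066 m and z of collar_small in the frame of stand between 0.076 and 0.08 m); the robot touches nothing.
It fails at once if a collar is forced: more than 40 N between it and the stand (contact force between any of collar_large, collar_medium, collar_small and stand above 40 N).
It fails at once if the robot presses on the stand itself with more than 40 N (contact force between the arm and stand above 40 N).
It fails at once if the shade, the jar or the brush is shifted by more than 30 mm (distance of any of shade, wax_jar, brush from where it was at the start of the episode above 0.03 m).
It also fails if it takes over 67 s, if anything falls off the work surface, if the arm or the gripper's body presses on something with over 40 N, if the wrist force passes 120 N, or if a joint passes its speed limit or range.

## Robot

A 6-joint arm with a two-finger parallel gripper is mounted at the origin on the work surface. World frame = base frame: x ahead of the robot, y to its left, z up, the work surface at z = 0. Lengths are in m, angles in rad, forces in N, time in s.
With the tool pointing down it reaches from about 0.375 to 0.9 m from the base axis. Payload 3.1 kg.
Tool frame: the origin (TCP) lies on the centre line of the jaws, within the pads' length; the fingertips stand 19 mm ahead of it and the grasp point (between the pads) is the TCP (bot.finger_overhang is the distance from the TCP to the fingertips, in m); z points along the fingers, y is the line along which they close (so a half turn about z gives the same grasp; the last joint's range is limited). The gripper opens to 87 mm and grips with 3 to 60 N. Pads are 19 mm wide; open, the fingers measure 117 mm over their backs; the gripper's body (75 mm by 190 mm) begins 51 mm behind the grasp point.
Start: joints at [1.004, 0.527, 1.433, -0, 1.181, -0.178], TCP at [0.237, 0.578, 0.242] pointing down, gripper open.
Joint ranges: [-3.08, 3.08], [-0.75, 2.2], [0.22, 2.44], [-1.43, 4.57], [0, 2.65], [-2.85, 2.85]. Speed limits (rad/s): [2.79, 2.79, 3.14, 3.14, 3.14, 3.14].

## Interface

Orientations are given as a unit quaternion [w, x, y, z].
In Python, from station import bot, snapshot, workorder gives the robot as it stands. The module is installed in compiled form; this text tells all that it offers.
- The arm moves only by the tool carry_out, never from a script. Its argument "deltas" is a list of rows, each an object with "travel": the shift along the tool's x, y, z normalised to -1 to 1, where 1 is 0.5 m, a list of three; "dr": the turn, a rotation vector about the tool's x, y, z normalised to -1 to 1, where 1 is 45 degrees, a list of three; "grip": the gripper command: -1 is shut, 1 is fully open, values between are in proportion. In form: [{"travel": [x, y, z], "dr": [ax, ay, az], "grip": grip}, ...]. A call has 1 to 12 rows; each row is the pose to reach, as a shift and turn from the pose commanded when the call began, along the tool's axes at that moment; what a row does not reach only later rows make up. A row lasts 1/12 s, in which the tool goes at most 41.7 mm and 7.16 degrees, less where a joint would pass 70% of its speed; a pose out of reach is approached as far as the arm can. A call with a number of a shift or a turn outside -1 to 1 is refused whole. A call with a gripper value outside its range is refused whole. The fingers move at their own pace and stop on an object; "squeeze" is the grip in N (left out, the last holds). Time passes only in rows, so rows that repeat a pose let the fingers close. It gives the time, the measured TCP pose, the force, the opening and the grip force at its end, in the units of the state.
- bot.get_obs(): the state, without advancing time (a new reading comes with each control period).
- snapshot(name): name is "scene" or "top" or "wrist"; returns a dict with "color" (400x640x3 uint8, red, green, blue), "intrinsics" (3x3 intrinsics, pixels), "rvec" (rotation vector, rad) and "tvec" (3), from world to camera coordinates, as OpenCV has them; the wrist camera has in their place "T_tool_cam" (4x4, takes a point from camera to tool coordinates, whose origin is the TCP and whose axes are the flange's). Camera axes: x right, y down, z forward; pixel columns grow to the right and rows downward; lengths in m; the calibration is good to about 2 mm. A picture is of the moment at which its call begins: read the wrist's pose just before it. There is no depth.
- workorder.job_done(): hands the job in; it is judged then, once.
The state is a dict: "clock": time; "qpos": joint angles; "qd": joint speeds; "joint_torque": joint torques, N m; "tcp_pos": TCP position; "ee_rot": TCP orientation; "contact_force": force on the tool from outside, world axes, zero at the start; "moment": the same for the moment, N m; "finger_gap": finger opening in m; "finger_force": force on a finger pad.
Only numpy, scipy, OpenCV 4.12 (cv2) and the standard library are available. Lean on these libraries where they do the work, as an engineer would, in place of code of your own. Each camera call takes 0.05 s, during which the arm holds its last target. There are 200 camera calls.

## Working session

There is one attempt and no reset: what is moved stays moved. The work goes in short steps, Python scripts to look and compute and a tool call to move; the robot and the scene stay as the last step left them, time stands still between calls to the robot, and variables do not carry over. Pictures are saved under pics/ and viewed, at most 10 in all, crops included, and the job is handed in when it is done.

Besides the shell and the picture viewer there is one more tool, called after "Call:" by a JSON object that holds its "fn" and its "kwargs". carry_out: Moves the arm, as the interface text tells. Scaled input: -1 to 1 covers 0.5 m each way for a shift and 45 degrees each way for a turn. Its arguments: {"type":"object","properties":{"deltas":{"type":"array","items":{"type":"object","properties":{"travel":{"type":"array","items":{"type":"number"}},"dr":{"type":"array","items":{"type":"number"}},"grip":{"type":"number"}}}},"squeeze":{"type":"number"}},"required":["deltas"]}

```bash
mkdir -p pics; cat > h.py <<'E'
import numpy as np, cv2
from scipy.spatial.transform import Rotation as R
from station import bot, snapshot
def pose():
    o=bot.get_obs(); q=o['ee_rot']; return np.array(o['tcp_pos']), R.from_quat([q[1],q[2],q[3],q[0]]).as_matrix(), o
def cam(name):
    p,Rm,o=pose(); s=snapshot(name)
    K=np.array(s['intrinsics'])
    if name=='wrist':
        T=np.array(s['T_tool_cam']); Rc=Rm@T[:3,:3]; c=p+Rm@T[:3,3]
    else:
        Rw=cv2.Rodrigues(np.array(s['rvec']))[0]; Rc=Rw.T; c=-Rw.T@np.array(s['tvec']).ravel()
    return s['color'],K,Rc,c
def ray(K,Rc,c,u,v,z):
    d=Rc@np.linalg.inv(K)@np.array([u,v,1.]); return c+d*(z-c[2])/d[2]
def proj(K,Rc,c,P):
    x=K@(Rc.T@(np.array(P)-c)); return x[:2]/x[2]
def save(n,im): cv2.imwrite('pics/'+n,cv2.cvtColor(im,cv2.COLOR_RGB2BGR))
E
python3 - <<'E'
from h import *
for n in('top','scene'):
    im,K,Rc,c=cam(n); save(n+'0.png',im); print(n,c,K[0,0]); np.savez(n+'0.npz',im=im,K=K,Rc=Rc,c=c)
p,Rm,o=pose(); print(p,Rm,o['contact_force'],o['clock'],o['finger_gap'])
E
```

```text
top [0.52750283 0.06837676 0.93201076] 366.05535392553514
scene [1.17148131 0.33480264 0.99331229] 413.64281974519065
[0.23655463 0.57783078 0.24068756] [[-9.25366392e-01  3.79072547e-01 -1.02211195e-03]
 [ 3.79073777e-01  9.25365045e-01 -1.61376423e-03]
 [ 3.34092958e-04 -1.88077902e-03 -9.99998176e-01]] [-1.00013072  0.65021831  0.02067375] 0.1 0.08716585861290968
```

View pics/top0.png

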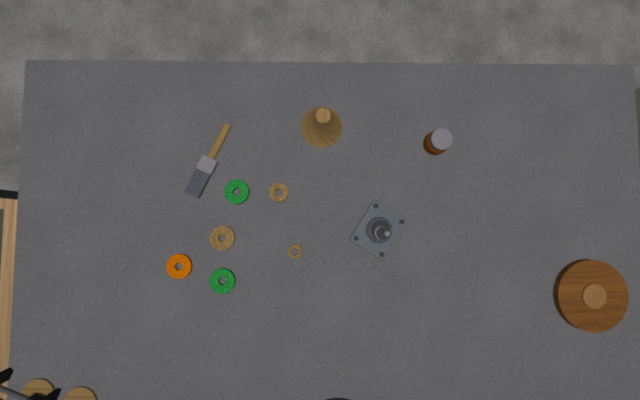

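View pics/scene0.png

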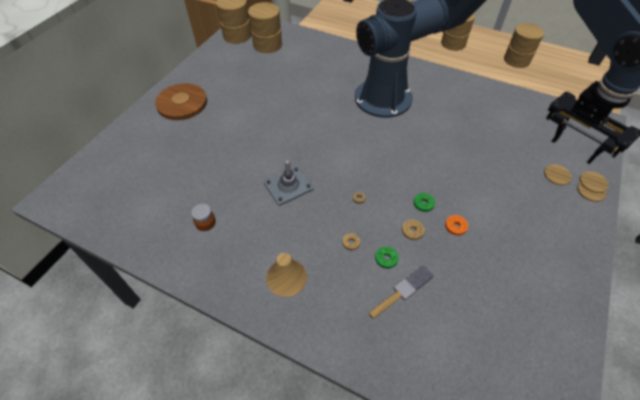

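Candidates in the top view for the large collar: the plain wood ring (222,238), green rings (236,192) and (222,281), and orange ring (179,267). Wood rings at (278,192) and (295,251) look like the medium and small collars. I choose the plain wood rings by size and check them in one crop. The stand is at about (378,231), the shade at (322,127), the jar at (438,141) and the brush at (207,160).

```bash
cat > m0.py <<'E'
from h import *
d=np.load('top0.npz'); im,K,Rc,c=[d[k] for k in('im','K','Rc','c')]
hsv=cv2.cvtColor(im,cv2.COLOR_RGB2HSV); 
for n,(u,v) in dict(L=(222,238),M=(278,192),S=(295,251)).items():
    r=18; sub=hsv[v-r:v+r,u-r:u+r]; m=((sub[...,0]>8)&(sub[...,0]<28)&(sub[...,1]>60)).astype(np.uint8)
    k,lab,st,cen=cv2.connectedComponentsWithStats(m); i=1+np.argmax(st[1:,4])
    cn,_=cv2.findContours((lab==i).astype(np.uint8),cv2.RETR_EXTERNAL,2)
    (x,y),rad=cv2.minEnclosingCircle(max(cn,key=len)); x+=u-r;y+=v-r
    print(n,x,y,rad,ray(K,Rc,c,x,y,.012), 'diam mm',2*rad/K[0,0]*.92*1000)
for n,(u,v,z) in dict(stand=(378,231,.014),tip=(388,234,.109),green1=(236,192,.01),green2=(222,281,.01),or_=(179,267,.01),brush1=(188,195,0),brush2=(227,125,0),jar=(441,139,.06),shade=(322,115,.1)).items(): print(n,ray(K,Rc,c,u,v,z))
cn=[]
m=((hsv[...,1]>60)|(0)).astype(np.uint8)
save('crop0.png',cv2.resize(im[150:300,160:420],None,fx=3,fy=3,interpolation=cv2.INTER_CUBIC))
E
python3 m0.py
```

```text
L 221.74179077148438 237.48507499694824 12.75229263305664 [0.4963159  0.28399898 0.012     ] diam mm 64.10019193325999
M 278.261905670166 191.99206352233887 9.738198280334473 [0.60997772 0.14440264 0.012     ] diam mm 48.949659235035966
S 294.46363639831543 251.14545440673828 7.308857440948486 [0.46203835 0.10324324 0.012     ] diam mm 36.73842643503839
stand [ 0.51170694 -0.10604386  0.014     ]
tip [ 0.50657655 -0.11049169  0.109     ]
green1 [0.61007247 0.2506831  0.01      ]
green2 [0.38918642 0.28205477 0.01      ]
or_ [0.42386743 0.38833297 0.01      ]
brush1 [0.60326181 0.37363144 0.        ]
brush2 [0.78413998 0.27813513 0.        ]
jar [ 0.73547587 -0.2543119   0.06      ]
shade [0.78123238 0.03705975 0.1       ]
```

View pics/crop0.png

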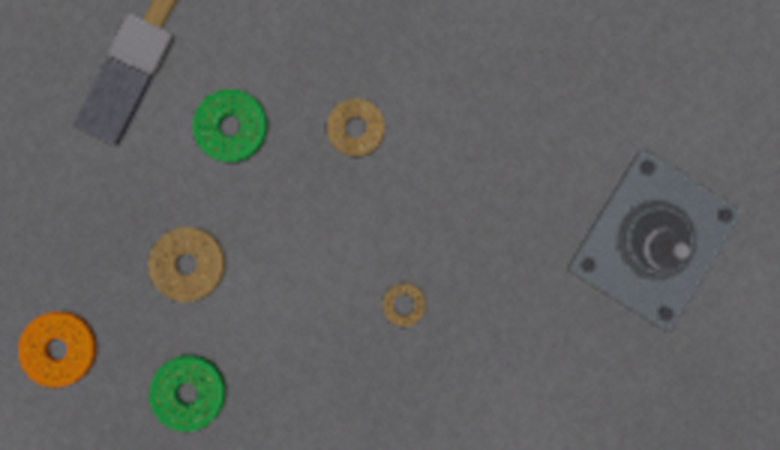

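The crop shows three plain-wood rings of the right sizes: large (186,264), medium (356,127) and small (404,305). The coloured rings are decoys, and the spindle tip is at (683,250). I'll move over the large collar with the gripper open.

Call:
{"fn": "carry_out", "kwargs": {"deltas": [{"travel":[-0.7,-0.35,0.2],"dr":[0,0,0],"grip":1},{"travel":[-0.7,-0.35,0.2],"dr":[0,0,0],"grip":1},{"travel":[-0.7,-0.35,0.2],"dr":[0,0,0],"grip":1},{"travel":[-0.7,-0.35,0.2],"dr":[0,0,0],"grip":1},{"travel":[-0.7,-0.35,0.2],"dr":[0,0,0],"grip":1},{"travel":[-0.7,-0.35,0.2],"dr":[0,0,0],"grip":1},{"travel":[-0.7,-0.35,0.2],"dr":[0,0,0],"grip":1},{"travel":[-0.7,-0.35,0.2],"dr":[0,0,0],"grip":1},{"travel":[-0.7,-0.35,0.2],"dr":[0,0,0],"grip":1},{"travel":[-0.7,-0.35,0.2],"dr":[0,0,0],"grip":1},{"travel":[-0.7,-0.35,0.2],"dr":[0,0,0],"grip":1},{"travel":[-0.7,-0.35,0.2],"dr":[0,0,0],"grip":1}]}}

```text
clock: 1.1
tcp_pos: [0.4951, 0.2822, 0.1406]
ee_rot: [-0.001, 0.195, 0.981, -0.0]
contact_force: [-0.6, -0.3, 0.1]
finger_gap: 0.0873
finger_force: 0.0
```

```bash
cat > wr.py <<'E'
# measure wooden ring in wrist view: python3 wr.py name X Y
import sys; from h import *
n=sys.argv[1]; X,Y=map(float,sys.argv[2:4]); zt=float(sys.argv[4]) if len(sys.argv)>4 else .014
im,K,Rc,c=cam('wrist'); save(n,im); p,Rm,o=pose()
hsv=cv2.cvtColor(im,cv2.COLOR_RGB2HSV)
m=((hsv[...,0]>8)&(hsv[...,0]<28)&(hsv[...,1]>60)).astype(np.uint8)
print('cam',c,'tcp',p,'expected px',proj(K,Rc,c,[X,Y,zt]),'t',o['clock'],'F',np.round(o['contact_force'],2))
cn,_=cv2.findContours(m,cv2.RETR_EXTERNAL,cv2.CHAIN_APPROX_NONE)
for q in cn:
    if len(q)<60: continue
    P=np.array([ray(K,Rc,c,u,v,zt)[:2] for u,v in q[:,0]]).astype(np.float32)
    ce,r=cv2.minEnclosingCircle(P); e=cv2.fitEllipse(P) 
    d=np.array([*e[0],zt])-p
    print('ring centre',np.round(ce,4),'r',round(r,4),'ell',np.round(e[0],4),np.round(e[1],4),'tool d',np.round(Rm.T@d,4))
E
python3 wr.py w1.png .496 .284
```

```text
cam [0.41941649 0.31339222 0.28322625] tcp [0.49411847 0.28323582 0.14101481] expected px [323.48071633 196.99453906] t 1.15 F [-0.32  0.14  0.93]
ring centre [0.6999 0.3431] r 0.1617 ell [0.7209 0.4143] [0.0249 0.5646] tool d [-0.16    0.2076  0.1266]
ring centre [0.6041 0.1484] r 0.028 ell [0.6037 0.1501] [0.0474 0.0523] tool d [-0.1522 -0.0813  0.1268]
ring centre [0.6509 0.3983] r 0.0344 ell [0.651  0.3986] [0.0282 0.0651] tool d [-0.1013  0.1665  0.1267]
ring centre [0.5236 0.0895] r 0.0343 ell [0.5235 0.0891] [0.0281 0.0653] tool d [-0.1013 -0.1682  0.127 ]
ring centre [0.4617 0.1093] r 0.0214 ell [0.4612 0.1089] [0.0349 0.0427] tool d [-0.0362 -0.1736  0.1271]
ring centre [0.4946 0.285 ] r 0.0314 ell [0.4948 0.2853] [0.06   0.0618] tool d [-1.00e-04  2.30e-03  1.27e-01]
ring centre [0.4266 0.3884] r 0.0317 ell [0.4264 0.3886] [0.0605 0.062 ] tool d [0.1025 0.0717 0.1271]
```

View pics/w1.png

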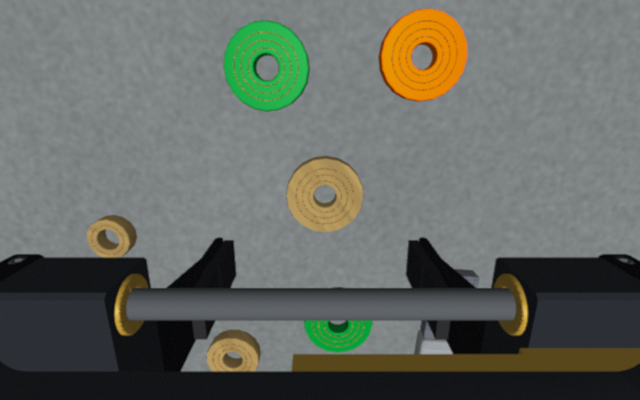

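The wrist view shows the large collar at (325,194), 2 mm off along tool y. I'll go down and grip it.

Call:
{"fn": "carry_out", "kwargs": {"deltas": [{"travel":[0,0.004,0.06],"dr":[0,0,0],"grip":1},{"travel":[0,0.004,0.12],"dr":[0,0,0],"grip":1},{"travel":[0,0.004,0.18],"dr":[0,0,0],"grip":1},{"travel":[0,0.004,0.22],"dr":[0,0,0],"grip":1},{"travel":[0,0.004,0.238],"dr":[0,0,0],"grip":1},{"travel":[0,0.004,0.238],"dr":[0,0,0],"grip":-1},{"travel":[0,0.004,0.238],"dr":[0,0,0],"grip":-1},{"travel":[0,0.004,0.238],"dr":[0,0,0],"grip":-1},{"travel":[0,0.004,0.238],"dr":[0,0,0],"grip":-1},{"travel":[0,0.004,0.238],"dr":[0,0,0],"grip":-1},{"travel":[0,0.004,0.238],"dr":[0,0,0],"grip":-1},{"travel":[0,0.004,0.238],"dr":[0,0,0],"grip":-1}], "squeeze": 20}}

```text
clock: 2.15
tcp_pos: [0.4958, 0.2859, 0.0238]
ee_rot: [0.001, 0.193, 0.981, 0.001]
contact_force: [0.1, 1.1, 6.2]
finger_gap: 0.0601
finger_force: 20.0
```

Call:
{"fn": "carry_out", "kwargs": {"deltas": [{"travel":[0,0,-0.08],"dr":[0,0,0],"grip":-1},{"travel":[0,0,-0.16],"dr":[0,0,0],"grip":-1},{"travel":[0,0,-0.24],"dr":[0,0,0],"grip":-1},{"travel":[0,0,-0.32],"dr":[0,0,0],"grip":-1},{"travel":[-0.05,-0.07,-0.32],"dr":[0,0,0],"grip":-1},{"travel":[-0.09,-0.14,-0.32],"dr":[0,0,0],"grip":-1},{"travel":[-0.13,-0.21,-0.32],"dr":[0,0,0],"grip":-1},{"travel":[-0.18,-0.28,-0.32],"dr":[0,0,0],"grip":-1},{"travel":[-0.22,-0.35,-0.32],"dr":[0,0,0],"grip":-1},{"travel":[-0.27,-0.42,-0.32],"dr":[0,0,0],"grip":-1},{"travel":[-0.32,-0.49,-0.32],"dr":[0,0,0],"grip":-1},{"travel":[-0.32,-0.49,-0.32],"dr":[0,0,0],"grip":-1}]}}

```text
clock: 3.15
tcp_pos: [0.5532, -0.009, 0.1831]
ee_rot: [0.003, 0.196, 0.981, -0.001]
contact_force: [0.8, 0.5, -0.6]
finger_gap: 0.0603
finger_force: 20.0
```

Call:
{"fn": "carry_out", "kwargs": {"deltas": [{"travel":[-0.04,-0.06,0],"dr":[0,0,0],"grip":-1},{"travel":[-0.08,-0.12,0],"dr":[0,0,0],"grip":-1},{"travel":[-0.12,-0.18,0],"dr":[0,0,0],"grip":-1},{"travel":[-0.16,-0.236,0],"dr":[0,0,0],"grip":-1},{"travel":[-0.16,-0.236,0],"dr":[0,0,0],"grip":-1},{"travel":[-0.16,-0.236,0],"dr":[0,0,0],"grip":-1}]}}

```text
clock: 3.65
tcp_pos: [0.5797, -0.1432, 0.1824]
ee_rot: [0.0, 0.195, 0.981, 0.0]
contact_force: [-0.5, 1.0, -1.5]
finger_gap: 0.0599
finger_force: 20.0
```

```bash
python3 - <<'E'
from h import *
im,K,Rc,c=cam('wrist'); p,Rm,o=pose(); save('w2.png',im); np.savez('w2.npz',im=im,K=K,Rc=Rc,c=c,p=p,Rm=Rm)
print(p,c,proj(K,Rc,c,[.507,-.110,.109]),o['contact_force'],o['finger_gap'],o['clock'],Rm)
E
```

```text
[ 0.57900304 -0.14147932  0.18220045] [ 0.50378816 -0.11204851  0.32481852] [325.83197781  92.39298447] [ 0.11805719  0.20139637 -0.54116571] 0.06015634006366339 3.7 [[-9.24613242e-01  3.80905369e-01 -1.20538173e-03]
 [ 3.80904203e-01  9.24613864e-01  1.09094005e-03]
 [ 1.53005758e-03  5.49562648e-04 -9.99998678e-01]]
```

View pics/w2.png

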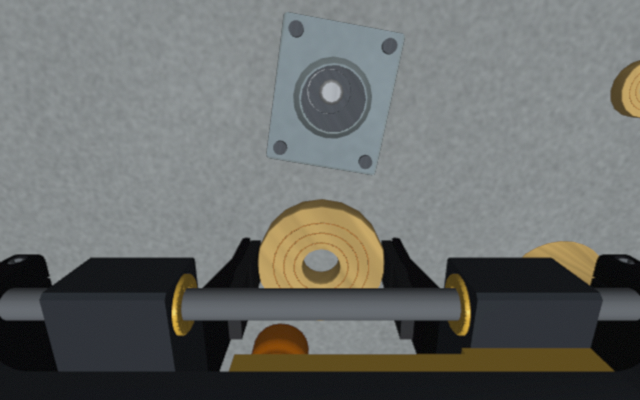

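The spindle tip shows at (331,91), the stand's plate is centred near (335,95), and the held collar's bore is at (321,262). I'll measure the tip and the collar from this same frame.

```bash
cat > m2.py <<'E'
import sys; from h import *
d=np.load('w2.npz'); im,K,Rc,c,p,Rm=[d[k] for k in('im','K','Rc','c','p','Rm')]
g=cv2.cvtColor(im,cv2.COLOR_RGB2GRAY)
sub=g[75:110,312:350]; m=(sub>150).astype(np.uint8); k,l,st,ce=cv2.connectedComponentsWithStats(m)
i=1+np.argmax(st[1:,4]); u,v=ce[i]+[312,75]; print('tip px',u,v,st[i], 'exp diam px',K[0,0]*.011/.215)
tip=ray(K,Rc,c,u,v,.109); print('tip',tip)
hsv=cv2.cvtColor(im,cv2.COLOR_RGB2HSV)
# plate corners
bm=((hsv[...,1]>20)&(hsv[...,0]>85)&(hsv[...,0]<115)).astype(np.uint8); bm[190:]=0
q=max(cv2.findContours(bm,cv2.RETR_EXTERNAL,2)[0],key=cv2.contourArea); b=cv2.minAreaRect(q); bc=[ray(K,Rc,c,*x,.014) for x in cv2.boxPoints(b)]
print('stand',np.mean(bc,0),'sides',np.linalg.norm(bc[0]-bc[1]),np.linalg.norm(bc[1]-bc[2]))
# collar: outer edge of held ring, top face height unknown ~ p.z-.007
m=((hsv[...,0]>8)&(hsv[...,0]<28)&(hsv[...,1]>60)).astype(np.uint8); m[:195]=0;m[288:]=0;m[:,:258]=0;m[:,386:]=0
q=max(cv2.findContours(m,cv2.RETR_EXTERNAL,cv2.CHAIN_APPROX_NONE)[0],key=cv2.contourArea)[:,0]
print('x ext',q[:,0].min(),q[:,0].max(),'top',q[:,1].min())
# bore: non-wood inside ring
h=1-m[240:288,295:350]; kk,l,st,ce=cv2.connectedComponentsWithStats(h); print([ (s.tolist(),(cc+[295,240]).tolist()) for s,cc in zip(st[1:],ce[1:])])
for zz in (p[2]-.007,p[2]-.009):
    print('proj of tcp axis at top face',proj(K,Rc,c,p+Rm@[0,0,p[2]-zz]))
print('tool d tip-tcp',Rm.T@(tip-p))
save('crop2.png',cv2.resize(im[180:300,240:400],None,fx=4,fy=4,interpolation=cv2.INTER_CUBIC))
E
python3 m2.py
```

```text
tip px 330.9136690647482 91.56474820143885 [ 10   7  19  20 278] exp diam px 18.098451519923525
tip [ 0.5077031  -0.10708159  0.109     ]
stand [ 0.51474775 -0.10629755  0.014     ] sides 0.11836161394382891 0.09785276165105371
x ext 258 384 top 199
[([9, 9, 34, 23, 580], [320.6896551724138, 260.17413793103447])]
proj of tcp axis at top face [323.67757085 267.74827794]
proj of tcp axis at top face [323.64386929 265.71363393]
tool d tip-tcp [0.07891511 0.00460586 0.07332383]
```

View pics/crop2.png

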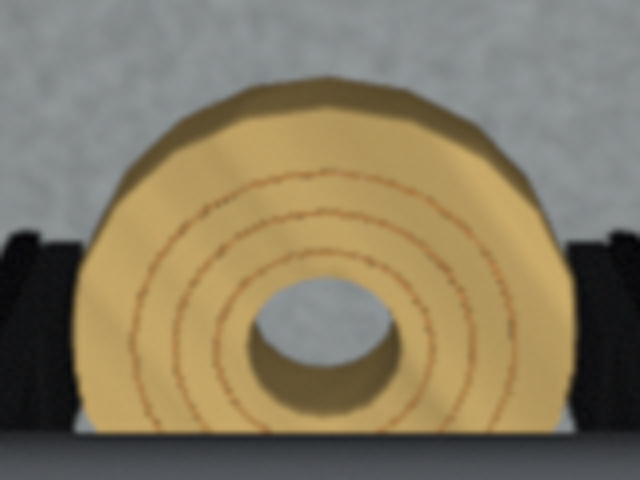

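```bash
cat >> m2.py <<'E'
print('----')
zt=p[2]-.0098; b=ray(K,Rc,c,321.25,266.4,zt); print('bore',b,'tool off',Rm.T@(b-p),'tip-bore tool',Rm.T@(tip-b))
for du in ((249,345),(401,345),(325,276),(325,415)): print(Rm.T@(ray(K,Rc,c,240+du[0]/4,180+du[1]/4,zt)-p))
E
python3 m2.py | sed -n '/----/,$p'
```

```text
----
bore [ 0.57928978 -0.14282553  0.17240045] tool off [-0.0007929  -0.00114089  0.00979817] tip-bore tool [0.07970801 0.00574675 0.06352565]
[-0.00070517 -0.01025702  0.0097933 ]
[-0.00072031  0.0079757   0.00980329]
[ 0.00835771 -0.00113993  0.00981217]
[-0.01021847 -0.00114188  0.00978375]
```

Call:
{"fn": "carry_out", "kwargs": {"deltas": [{"travel":[0.08,0.006,0],"dr":[0,0,0],"grip":-1},{"travel":[0.159,0.0115,0],"dr":[0,0,0],"grip":-1},{"travel":[0.159,0.0115,0.04],"dr":[0,0,0],"grip":-1},{"travel":[0.159,0.0115,0.08],"dr":[0,0,0],"grip":-1},{"travel":[0.159,0.0115,0.08],"dr":[0,0,0],"grip":-1},{"travel":[0.159,0.0115,0.08],"dr":[0,0,0],"grip":-1}]}}

```text
clock: 4.2
tcp_pos: [0.5073, -0.1041, 0.1422]
ee_rot: [-0.001, 0.192, 0.981, 0.0]
contact_force: [0.9, -0.7, -0.2]
finger_gap: 0.06
finger_force: 20.0
```

Call:
{"fn": "carry_out", "kwargs": {"deltas": [{"travel":[0,0,0.008],"dr":[0,0,0],"grip":-1},{"travel":[0,0,0.016],"dr":[0,0,0],"grip":-1},{"travel":[0,0,0.024],"dr":[0,0,0],"grip":-1},{"travel":[0,0,0.028],"dr":[0,0,0],"grip":-1},{"travel":[0,0,0.028],"dr":[0,0,0],"grip":-1}]}}

```text
clock: 4.62
tcp_pos: [0.5082, -0.1058, 0.1282]
ee_rot: [-0.0, 0.193, 0.981, 0.0]
contact_force: [-0.7, -0.6, -0.7]
finger_gap: 0.0602
finger_force: 20.0
```

Call:
{"fn": "carry_out", "kwargs": {"deltas": [{"travel":[0,0,0.008],"dr":[0,0,0],"grip":-1},{"travel":[0,0,0.016],"dr":[0,0,0],"grip":-1},{"travel":[0,0,0.024],"dr":[0,0,0],"grip":-1},{"travel":[0,0,0.032],"dr":[0,0,0],"grip":-1},{"travel":[0,0,0.04],"dr":[0,0,0],"grip":-1},{"travel":[0,0,0.048],"dr":[0,0,0],"grip":-1},{"travel":[0,0,0.054],"dr":[0,0,0],"grip":-1},{"travel":[0,0,0.054],"dr":[0,0,0],"grip":-1}]}}

```text
clock: 5.28
tcp_pos: [0.5079, -0.1057, 0.1008]
ee_rot: [-0.001, 0.193, 0.981, 0.0]
contact_force: [-0.8, 0.8, -0.1]
finger_gap: 0.06
finger_force: 20.0
```

Call:
{"fn": "carry_out", "kwargs": {"deltas": [{"travel":[0,0,0.006],"dr":[0,0,0],"grip":-1},{"travel":[0,0,0.012],"dr":[0,0,0],"grip":-1},{"travel":[0,0,0.018],"dr":[0,0,0],"grip":-1},{"travel":[0,0,0.024],"dr":[0,0,0],"grip":-1},{"travel":[0,0,0.03],"dr":[0,0,0],"grip":-1},{"travel":[0,0,0.036],"dr":[0,0,0],"grip":-1},{"travel":[0,0,0.042],"dr":[0,0,0],"grip":-1},{"travel":[0,0,0.044],"dr":[0,0,0],"grip":-1}]}}

```text
clock: 5.95
tcp_pos: [0.5083, -0.1058, 0.0797]
ee_rot: [0.0, 0.193, 0.981, 0.0]
contact_force: [-0.4, -0.0, 5.7]
finger_gap: 0.06
finger_force: 20.0
```

Call:
{"fn": "carry_out", "kwargs": {"deltas": [{"travel":[0,0,0.003],"dr":[0,0,0],"grip":-1},{"travel":[0,0,0.006],"dr":[0,0,0],"grip":-1},{"travel":[0,0,0.009],"dr":[0,0,0],"grip":-1},{"travel":[0,0,0.011],"dr":[0,0,0],"grip":-1},{"travel":[0,0,0.011],"dr":[0,0,0],"grip":-1}]}}

```text
clock: 6.37
tcp_pos: [0.5083, -0.1058, 0.0744]
ee_rot: [0.0, 0.193, 0.981, -0.0]
contact_force: [-1.4, 0.8, 3.9]
finger_gap: 0.0602
finger_force: 20.0
```

Call:
{"fn": "carry_out", "kwargs": {"deltas": [{"travel":[0,0,0.002],"dr":[0,0,0],"grip":-1},{"travel":[0,0,0.004],"dr":[0,0,0],"grip":-1},{"travel":[0,0,0.004],"dr":[0,0,0],"grip":-1}]}}

```text
clock: 6.62
tcp_pos: [0.5083, -0.1059, 0.0736]
ee_rot: [0.0, 0.193, 0.981, -0.0]
contact_force: [-4.0, 1.8, 14.0]
finger_gap: 0.0604
finger_force: 20.0
```

The plate is home (14 N at the stop). I'll release, lift and go over to the medium collar.

Call:
{"fn": "carry_out", "kwargs": {"deltas": [{"travel":[0,0,-0.002],"dr":[0,0,0],"grip":1},{"travel":[0,0,-0.002],"dr":[0,0,0],"grip":1},{"travel":[0,0,-0.002],"dr":[0,0,0],"grip":1},{"travel":[0,0,-0.002],"dr":[0,0,0],"grip":1},{"travel":[0,0,-0.04],"dr":[0,0,0],"grip":1},{"travel":[0,0,-0.11],"dr":[0,0,0],"grip":1},{"travel":[0,0,-0.18],"dr":[0,0,0],"grip":1},{"travel":[0,0,-0.2],"dr":[0,0,0],"grip":1},{"travel":[0,0.08,-0.2],"dr":[0,0,0],"grip":1},{"travel":[0,0.16,-0.2],"dr":[0,0,0],"grip":1},{"travel":[0,0.24,-0.2],"dr":[0,0,0],"grip":1},{"travel":[0,0.32,-0.2],"dr":[0,0,0],"grip":1}]}}

```text
clock: 7.62
tcp_pos: [0.5691, 0.0435, 0.1716]
ee_rot: [-0.0, 0.194, 0.981, -0.0]
contact_force: [1.0, -0.8, 0.1]
finger_gap: 0.0866
finger_force: 0.0
```

Call:
{"fn": "carry_out", "kwargs": {"deltas": [{"travel":[0,0.08,0.03],"dr":[0,0,0],"grip":1},{"travel":[0,0.16,0.06],"dr":[0,0,0],"grip":1},{"travel":[0,0.22,0.066],"dr":[0,0,0],"grip":1},{"travel":[0,0.22,0.066],"dr":[0,0,0],"grip":1},{"travel":[0,0.22,0.066],"dr":[0,0,0],"grip":1}]}}

```text
clock: 8.03
tcp_pos: [0.6101, 0.1457, 0.1375]
ee_rot: [-0.001, 0.191, 0.982, -0.0]
contact_force: [0.7, -0.9, 0.0]
finger_gap: 0.0872
finger_force: 0.0
```

```bash
python3 wr.py w3.png .610 .144; python3 - <<'E'
from h import *
im,K,Rc,c=cam('top'); save('t1.png',im)
u,v=proj(K,Rc,c,[.508,-.107,.064]); print(u,v)
hsv=cv2.cvtColor(im,cv2.COLOR_RGB2HSV); m=((hsv[...,0]>8)&(hsv[...,0]<28)&(hsv[...,1]>60)).astype(np.uint8)
k,l,st,ce=cv2.connectedComponentsWithStats(m)
for s,x in zip(st,ce):
    if s[4]>60 and abs(x[0]-u)<30: print(s,x,ray(K,Rc,c,x[0],x[1],.064))
E
```

```text
cam [0.53428406 0.17639751 0.28006635] tcp [0.60987248 0.14434241 0.13792107] expected px [318.81664132 198.627517  ] t 8.0833 F [-0.17 -1.03 -0.59]
ring centre [0.8011 0.1813] r 0.1881 ell [0.785  0.1653] [0.0302 0.5569] tool d [-0.1545  0.0856  0.1235]
ring centre [0.7623 0.262 ] r 0.034 ell [0.7624 0.2622] [0.0278 0.0644] tool d [-0.097   0.1669  0.1235]
ring centre [ 0.6388 -0.044 ] r 0.0339 ell [ 0.6387 -0.0445] [0.0277 0.0645] tool d [-0.0982 -0.1638  0.124 ]
ring centre [0.7118 0.3054] r 0.0207 ell [0.7127 0.3057] [0.0248 0.042 ] tool d [-0.0345  0.1884  0.1236]
ring centre [0.6086 0.146 ] r 0.025 ell [0.6087 0.1457] [0.0472 0.049 ] tool d [0.0014 0.001  0.1239]
ring centre [0.4634 0.1057] r 0.019 ell [0.4633 0.1057] [0.0344 0.0373] tool d [ 0.1209 -0.0909  0.1243]
382.41517078940797 232.9243257858248
[369 220  27  26 481] [381.82744283 232.40956341] [ 0.50921897 -0.10561674  0.064     ]
```

Call:
{"fn": "carry_out", "kwargs": {"deltas": [{"travel":[0.002,0.002,0.06],"dr":[0,0,0],"grip":1},{"travel":[0.002,0.002,0.12],"dr":[0,0,0],"grip":1},{"travel":[0.002,0.002,0.18],"dr":[0,0,0],"grip":1},{"travel":[0.002,0.002,0.22],"dr":[0,0,0],"grip":1},{"travel":[0.002,0.002,0.23],"dr":[0,0,0],"grip":1},{"travel":[0.002,0.002,0.23],"dr":[0,0,0],"grip":-1},{"travel":[0.002,0.002,0.23],"dr":[0,0,0],"grip":-1},{"travel":[0.002,0.002,0.23],"dr":[0,0,0],"grip":-1},{"travel":[0.002,0.002,0.23],"dr":[0,0,0],"grip":-1},{"travel":[0.002,0.002,0.23],"dr":[0,0,0],"grip":-1},{"travel":[0.002,0.002,0.23],"dr":[0,0,0],"grip":-1},{"travel":[0.002,0.002,0.23],"dr":[0,0,0],"grip":-1}], "squeeze": 20}}

```text
clock: 9.13
tcp_pos: [0.6105, 0.1454, 0.0248]
ee_rot: [0.001, 0.193, 0.981, 0.0]
contact_force: [-0.8, -0.4, 4.3]
finger_gap: 0.0486
finger_force: 20.3
```

Call:
{"fn": "carry_out", "kwargs": {"deltas": [{"travel":[0,0,-0.08],"dr":[0,0,0],"grip":-1},{"travel":[0,0,-0.16],"dr":[0,0,0],"grip":-1},{"travel":[0,0,-0.24],"dr":[0,0,0],"grip":-1},{"travel":[0,0,-0.31],"dr":[0,0,0],"grip":-1},{"travel":[-0.02,-0.08,-0.31],"dr":[0,0,0],"grip":-1},{"travel":[-0.05,-0.16,-0.31],"dr":[0,0,0],"grip":-1},{"travel":[-0.07,-0.24,-0.31],"dr":[0,0,0],"grip":-1},{"travel":[-0.1,-0.32,-0.31],"dr":[0,0,0],"grip":-1},{"travel":[-0.12,-0.4,-0.31],"dr":[0,0,0],"grip":-1},{"travel":[-0.14,-0.48,-0.31],"dr":[0,0,0],"grip":-1},{"travel":[-0.162,-0.556,-0.31],"dr":[0,0,0],"grip":-1},{"travel":[-0.162,-0.556,-0.31],"dr":[0,0,0],"grip":-1}]}}

```text
clock: 10.13
tcp_pos: [0.5797, -0.1505, 0.1795]
ee_rot: [0.002, 0.196, 0.981, -0.002]
contact_force: [0.5, 0.4, -0.4]
finger_gap: 0.0484
finger_force: 20.0
```

Call:
{"fn": "carry_out", "kwargs": {"deltas": [{"travel":[0,0,0],"dr":[0,0,0],"grip":-1},{"travel":[0,0,0],"dr":[0,0,0],"grip":-1}]}}

```text
clock: 10.3
tcp_pos: [0.5792, -0.1424, 0.179]
ee_rot: [-0.0, 0.194, 0.981, 0.0]
contact_force: [-0.7, 0.2, -0.8]
finger_gap: 0.0482
finger_force: 20.0
```

```bash
cat > m3.py <<'E'
import sys; from h import *
off=float(sys.argv[2]); im,K,Rc,c=cam('wrist'); p,Rm,o=pose(); save(sys.argv[1],im)
u0,v0=proj(K,Rc,c,[.508,-.107,.109]).round().astype(int); a,b=u0-20,v0-20
g=cv2.cvtColor(im,cv2.COLOR_RGB2GRAY); s=cv2.cvtColor(im,cv2.COLOR_RGB2HSV)
m=((g>150)&(s[...,1]<40)).astype(np.uint8)[b:b+40,a:a+40]
k,l,st,ce=cv2.connectedComponentsWithStats(m); i=1+np.argmax(st[1:,4]); u,v=ce[i]+[a,b]
tip=ray(K,Rc,c,u,v,.109); print('exp',u0,v0,'tip px',u,v,st[i],tip,'F',o['contact_force'],'tcp',p)
ub,vb=proj(K,Rc,c,p+Rm@[0,0,off]).round().astype(int); print('tcp axis px',ub,vb)
x0,y0=ub-60,vb-70; save(sys.argv[1].replace('.','c.'),cv2.resize(im[y0:y0+100,x0:x0+120],None,fx=5,fy=5,interpolation=cv2.INTER_CUBIC))
np.savez('m3.npz',K=K,Rc=Rc,c=c,p=p,Rm=Rm,tip=tip,x0=x0,y0=y0,off=off)
E
cat > m4.py <<'E'
# bore top-face extents in crop px: left right top bottom
import sys; from h import *
d=np.load('m3.npz'); K,Rc,c,p,Rm,tip,x0,y0,off=[d[k] for k in('K','Rc','c','p','Rm','tip','x0','y0','off')]
l,r,t,bt=[float(x)/5 for x in sys.argv[1:5]]; z=p[2]-off
f=lambda u,v: Rm.T@(ray(K,Rc,c,x0+u,y0+v,z)-p)
um,vm=(l+r)/2,(t+bt)/2; b=f(um,vm); print('widths',f(r,vm)[1]-f(l,vm)[1],f(um,t)[0]-f(um,bt)[0],'bore off',b,'tip-bore',Rm.T@(tip-p)-b)
E
python3 m3.py w4.png .0108
```

```text
exp 331 94 tip px 330.40845070422534 93.27816901408451 [ 11  10  18  20 284] [ 0.50776767 -0.10712895  0.109     ] F [-0.96219356  0.36049697 -0.17101411] tcp [ 0.57934884 -0.1416015   0.17893142]
tcp axis px 322 266
```

View pics/w4c.png

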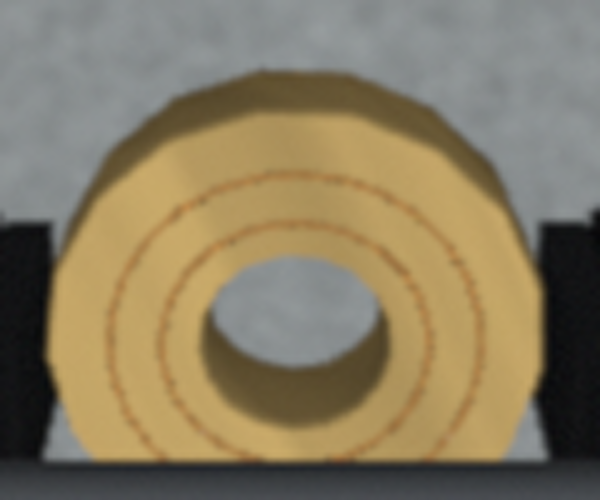

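The held medium collar's bore spans 202–391 by 255–428 in the crop, with its centre near (296,341). The tip hasn't moved.

```bash
python3 m4.py 202 391 255 428
```

```text
widths 0.018204839150381583 0.018517283476839043 bore off [ 0.00101544 -0.0005766   0.01080071] tip-bore [0.07822098 0.00534985 0.05920951]
```

Call:
{"fn": "carry_out", "kwargs": {"deltas": [{"travel":[0.08,0.005,0],"dr":[0,0,0],"grip":-1},{"travel":[0.156,0.011,0],"dr":[0,0,0],"grip":-1},{"travel":[0.156,0.011,0.03],"dr":[0,0,0],"grip":-1},{"travel":[0.156,0.011,0.07],"dr":[0,0,0],"grip":-1},{"travel":[0.156,0.011,0.07],"dr":[0,0,0],"grip":-1},{"travel":[0.156,0.011,0.078],"dr":[0,0,0],"grip":-1},{"travel":[0.156,0.011,0.086],"dr":[0,0,0],"grip":-1},{"travel":[0.156,0.011,0.094],"dr":[0,0,0],"grip":-1},{"travel":[0.156,0.011,0.1],"dr":[0,0,0],"grip":-1},{"travel":[0.156,0.011,0.1],"dr":[0,0,0],"grip":-1}]}}

```text
clock: 11.18
tcp_pos: [0.5096, -0.1079, 0.1287]
ee_rot: [-0.0, 0.193, 0.981, 0.0]
contact_force: [-0.3, 0.8, -0.5]
finger_gap: 0.0484
finger_force: 20.0
```

Call:
{"fn": "carry_out", "kwargs": {"deltas": [{"travel":[0,0,0.008],"dr":[0,0,0],"grip":-1},{"travel":[0,0,0.016],"dr":[0,0,0],"grip":-1},{"travel":[0,0,0.024],"dr":[0,0,0],"grip":-1},{"travel":[0,0,0.032],"dr":[0,0,0],"grip":-1},{"travel":[0,0,0.04],"dr":[0,0,0],"grip":-1},{"travel":[0,0,0.048],"dr":[0,0,0],"grip":-1},{"travel":[0,0,0.054],"dr":[0,0,0],"grip":-1},{"travel":[0,0,0.054],"dr":[0,0,0],"grip":-1}]}}

```text
clock: 11.85
tcp_pos: [0.5092, -0.1079, 0.1013]
ee_rot: [-0.001, 0.193, 0.981, 0.0]
contact_force: [0.8, -0.1, -0.6]
finger_gap: 0.0485
finger_force: 20.0
```

Next, 12.5 mm down to contact with the large collar.

Call:
{"fn": "carry_out", "kwargs": {"deltas": [{"travel":[0,0,0.006],"dr":[0,0,0],"grip":-1},{"travel":[0,0,0.012],"dr":[0,0,0],"grip":-1},{"travel":[0,0,0.017],"dr":[0,0,0],"grip":-1},{"travel":[0,0,0.02],"dr":[0,0,0],"grip":-1},{"travel":[0,0,0.023],"dr":[0,0,0],"grip":-1},{"travel":[0,0,0.025],"dr":[0,0,0],"grip":-1},{"travel":[0,0,0.027],"dr":[0,0,0],"grip":-1},{"travel":[0,0,0.027],"dr":[0,0,0],"grip":-1}]}}

```text
clock: 12.52
tcp_pos: [0.5096, -0.108, 0.0888]
ee_rot: [0.0, 0.193, 0.981, -0.0]
contact_force: [-1.6, 0.5, 0.4]
finger_gap: 0.0486
finger_force: 20.0
```

Call:
{"fn": "carry_out", "kwargs": {"deltas": [{"travel":[0,0,0.001],"dr":[0,0,0],"grip":1},{"travel":[0,0,0.001],"dr":[0,0,0],"grip":1},{"travel":[0,0,0.001],"dr":[0,0,0],"grip":1},{"travel":[0,0,0.001],"dr":[0,0,0],"grip":1},{"travel":[0,0,-0.03],"dr":[0,0,0],"grip":1},{"travel":[0,0,-0.1],"dr":[0,0,0],"grip":1},{"travel":[0,0,-0.17],"dr":[0,0,0],"grip":1},{"travel":[0.04,0.06,-0.17],"dr":[0,0,0],"grip":1},{"travel":[0.08,0.12,-0.17],"dr":[0,0,0],"grip":1},{"travel":[0.12,0.18,-0.17],"dr":[0,0,0],"grip":1},{"travel":[0.16,0.24,-0.15],"dr":[0,0,0],"grip":1},{"travel":[0.2,0.3,-0.13],"dr":[0,0,0],"grip":1}]}}

```text
clock: 13.52
tcp_pos: [0.474, 0.07, 0.154]
ee_rot: [0.001, 0.194, 0.981, 0.0]
contact_force: [0.5, 0.2, 0.0]
finger_gap: 0.0871
finger_force: 0.0
```

Call:
{"fn": "carry_out", "kwargs": {"deltas": [{"travel":[0.049,0.058,0.03],"dr":[0,0,0],"grip":1},{"travel":[0.049,0.058,0.03],"dr":[0,0,0],"grip":1},{"travel":[0.049,0.058,0.03],"dr":[0,0,0],"grip":1},{"travel":[0.049,0.058,0.03],"dr":[0,0,0],"grip":1}]}}

```text
clock: 13.85
tcp_pos: [0.4627, 0.1048, 0.1386]
ee_rot: [0.0, 0.193, 0.981, -0.0]
contact_force: [0.8, 0.1, -0.6]
finger_gap: 0.087
finger_force: 0.0
```

```bash
python3 wr.py w5.png .4625 .1045
```

```text
cam [0.38649333 0.13569213 0.28100445] tcp [0.46324601 0.10421511 0.13885564] expected px [320.26216519 197.16257033] t 13.9 F [ 0.32 -0.28  0.03]
ring centre [0.6659 0.1666] r 0.1607 ell [0.6885 0.2426] [0.0249 0.5769] tool d [-0.1557  0.2135  0.1252]
ring centre [0.6167 0.2208] r 0.0341 ell [0.6169 0.2215] [0.028  0.0649] tool d [-0.0974  0.1668  0.1251]
ring centre [ 0.4916 -0.0864] r 0.0342 ell [ 0.4916 -0.0864] [0.0278 0.065 ] tool d [-0.0984 -0.1657  0.125 ]
ring centre [0.4605 0.1051] r 0.0186 ell [0.4604 0.1049] [0.0341 0.0365] tool d [ 0.0031 -0.0005  0.1249]
ring centre [0.426  0.3519] r 0.0131 ell [0.4236 0.3519] [0.0061 0.0271] tool d [0.1308 0.2141 0.1247]
```

Call:
{"fn": "carry_out", "kwargs": {"deltas": [{"travel":[0.006,0,0.06],"dr":[0,0,0],"grip":1},{"travel":[0.006,0,0.12],"dr":[0,0,0],"grip":1},{"travel":[0.006,0,0.18],"dr":[0,0,0],"grip":1},{"travel":[0.006,0,0.22],"dr":[0,0,0],"grip":1},{"travel":[0.006,0,0.232],"dr":[0,0,0],"grip":1},{"travel":[0.006,0,0.232],"dr":[0,0,0],"grip":-1},{"travel":[0.006,0,0.232],"dr":[0,0,0],"grip":-1},{"travel":[0.006,0,0.232],"dr":[0,0,0],"grip":-1},{"travel":[0.006,0,0.232],"dr":[0,0,0],"grip":-1},{"travel":[0.006,0,0.232],"dr":[0,0,0],"grip":-1},{"travel":[0.006,0,0.232],"dr":[0,0,0],"grip":-1},{"travel":[0.006,0,0.232],"dr":[0,0,0],"grip":-1}], "squeeze": 20}}

```text
clock: 14.9
tcp_pos: [0.4597, 0.1061, 0.0232]
ee_rot: [0.001, 0.193, 0.981, 0.0]
contact_force: [0.3, 0.3, 0.1]
finger_gap: 0.0481
finger_force: 0.0
```

Call:
{"fn": "carry_out", "kwargs": {"deltas": [{"travel":[0,0,0],"dr":[0,0,0],"grip":-1},{"travel":[0,0,0],"dr":[0,0,0],"grip":-1},{"travel":[0,0,0],"dr":[0,0,0],"grip":-1},{"travel":[0,0,0],"dr":[0,0,0],"grip":-1},{"travel":[0,0,0],"dr":[0,0,0],"grip":-1},{"travel":[0,0,0],"dr":[0,0,0],"grip":-1}]}}

```text
clock: 15.4
tcp_pos: [0.4595, 0.1061, 0.0227]
ee_rot: [0.0, 0.193, 0.981, 0.0]
contact_force: [-0.9, 1.3, 5.8]
finger_gap: 0.0356
finger_force: 20.0
```

Call:
{"fn": "carry_out", "kwargs": {"deltas": [{"travel":[0,0,-0.08],"dr":[0,0,0],"grip":-1},{"travel":[0,0,-0.16],"dr":[0,0,0],"grip":-1},{"travel":[0,0,-0.24],"dr":[0,0,0],"grip":-1},{"travel":[0,0,-0.312],"dr":[0,0,0],"grip":-1},{"travel":[-0.06,-0.05,-0.312],"dr":[0,0,0],"grip":-1},{"travel":[-0.12,-0.1,-0.312],"dr":[0,0,0],"grip":-1},{"travel":[-0.18,-0.16,-0.312],"dr":[0,0,0],"grip":-1},{"travel":[-0.24,-0.21,-0.312],"dr":[0,0,0],"grip":-1},{"travel":[-0.3,-0.26,-0.312],"dr":[0,0,0],"grip":-1},{"travel":[-0.36,-0.32,-0.312],"dr":[0,0,0],"grip":-1},{"travel":[-0.41,-0.368,-0.312],"dr":[0,0,0],"grip":-1},{"travel":[-0.41,-0.368,-0.312],"dr":[0,0,0],"grip":-1}]}}

```text
clock: 16.4
tcp_pos: [0.5832, -0.1495, 0.1785]
ee_rot: [0.003, 0.196, 0.981, -0.002]
contact_force: [1.4, 0.5, 0.1]
finger_gap: 0.0356
finger_force: 20.0
```

Call:
{"fn": "carry_out", "kwargs": {"deltas": [{"travel":[0,0,0],"dr":[0,0,0],"grip":-1},{"travel":[0,0,0],"dr":[0,0,0],"grip":-1}]}}

```text
clock: 16.57
tcp_pos: [0.5781, -0.1414, 0.1776]
ee_rot: [-0.002, 0.194, 0.981, 0.001]
contact_force: [0.4, 0.1, 0.0]
finger_gap: 0.0358
finger_force: 20.0
```

```bash
python3 m3.py w6.png .0087
```

```text
exp 330 97 tip px 329.5773195876289 96.26116838487972 [ 11  10  19  20 291] [ 0.50778461 -0.10710375  0.109     ] F [-0.37723061 -0.11104416 -1.0934318 ] tcp [ 0.57799636 -0.14062608  0.17778505]
tcp axis px 322 268
```

View pics/w6c.png

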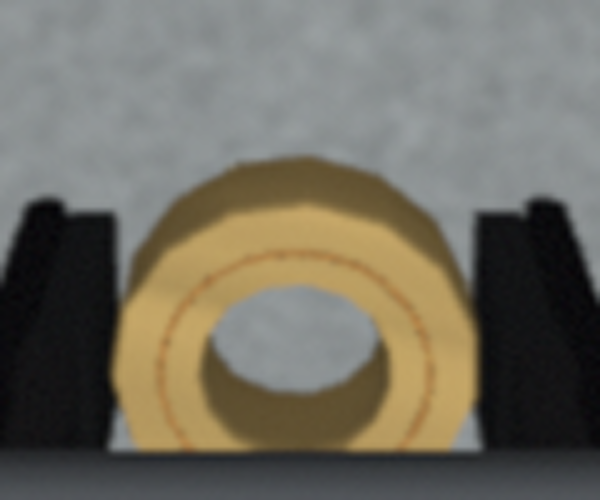

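View pics/w6.png

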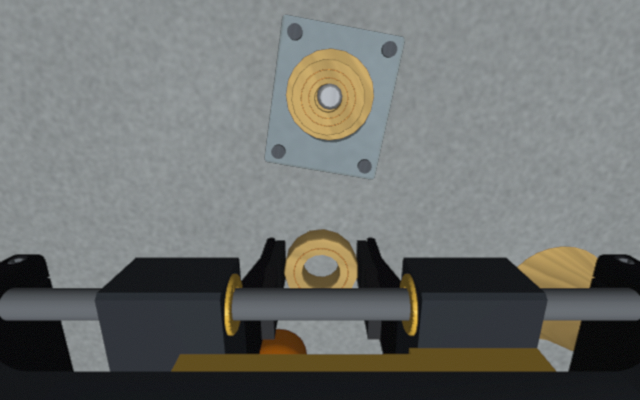

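The full view shows large and medium stacked round the spindle, with the tip at (330,96). In the crop, the small collar's bore spans 202–391 from row 284. The bar hides its lowest edge, which I estimate at row 456.

```bash
python3 m4.py 202 391 284 456
```

```text
widths 0.018058594918122242 0.018369744826583996 bore off [-0.00201049 -0.0004216   0.00869358] tip-bore [0.07947186 0.00483637 0.06033588]
```

Call:
{"fn": "carry_out", "kwargs": {"deltas": [{"travel":[0.08,0.005,0],"dr":[0,0,0],"grip":-1},{"travel":[0.159,0.01,0],"dr":[0,0,0],"grip":-1},{"travel":[0.159,0.01,0.03],"dr":[0,0,0],"grip":-1},{"travel":[0.159,0.01,0.07],"dr":[0,0,0],"grip":-1},{"travel":[0.159,0.01,0.07],"dr":[0,0,0],"grip":-1},{"travel":[0.159,0.01,0.08],"dr":[0,0,0],"grip":-1},{"travel":[0.159,0.01,0.088],"dr":[0,0,0],"grip":-1},{"travel":[0.159,0.01,0.096],"dr":[0,0,0],"grip":-1},{"travel":[0.159,0.01,0.104],"dr":[0,0,0],"grip":-1},{"travel":[0.159,0.01,0.104],"dr":[0,0,0],"grip":-1}]}}

```text
clock: 17.45
tcp_pos: [0.5072, -0.1069, 0.1261]
ee_rot: [-0.001, 0.193, 0.981, 0.0]
contact_force: [-0.3, 1.3, -0.8]
finger_gap: 0.0352
finger_force: 20.0
```

Call:
{"fn": "carry_out", "kwargs": {"deltas": [{"travel":[0,0,0.008],"dr":[0,0,0],"grip":-1},{"travel":[0,0,0.016],"dr":[0,0,0],"grip":-1},{"travel":[0,0,0.024],"dr":[0,0,0],"grip":-1},{"travel":[0,0,0.032],"dr":[0,0,0],"grip":-1},{"travel":[0,0,0.036],"dr":[0,0,0],"grip":-1},{"travel":[0,0,0.036],"dr":[0,0,0],"grip":-1}]}}

```text
clock: 17.95
tcp_pos: [0.507, -0.107, 0.1077]
ee_rot: [-0.001, 0.193, 0.981, 0.0]
contact_force: [-2.1, 0.8, -2.0]
finger_gap: 0.0356
finger_force: 20.0
```

Call:
{"fn": "carry_out", "kwargs": {"deltas": [{"travel":[0,0,0.004],"dr":[0,0,0],"grip":-1},{"travel":[0,0,0.008],"dr":[0,0,0],"grip":-1},{"travel":[0,0,0.012],"dr":[0,0,0],"grip":-1},{"travel":[0,0,0.014],"dr":[0,0,0],"grip":-1},{"travel":[0,0,0.016],"dr":[0,0,0],"grip":-1},{"travel":[0,0,0.016],"dr":[0,0,0],"grip":-1}]}}

```text
clock: 18.45
tcp_pos: [0.5074, -0.1072, 0.1007]
ee_rot: [-0.0, 0.193, 0.981, -0.0]
contact_force: [-4.2, 1.2, 3.4]
finger_gap: 0.0355
finger_force: 20.0
```

Call:
{"fn": "carry_out", "kwargs": {"deltas": [{"travel":[0,0,0.002],"dr":[0,0,0],"grip":-1},{"travel":[0,0,0.004],"dr":[0,0,0],"grip":-1},{"travel":[0,0,0.004],"dr":[0,0,0],"grip":-1}]}}

```text
clock: 18.7
tcp_pos: [0.5075, -0.1072, 0.1004]
ee_rot: [0.0, 0.193, 0.981, -0.0]
contact_force: [-6.0, 1.9, 15.6]
finger_gap: 0.0354
finger_force: 20.0
```

The stack is solid on the stop at 15.6 N. I'll ease off, release and lift.

Call:
{"fn": "carry_out", "kwargs": {"deltas": [{"travel":[0,0,-0.003],"dr":[0,0,0],"grip":-1},{"travel":[0,0,-0.003],"dr":[0,0,0],"grip":1},{"travel":[0,0,-0.003],"dr":[0,0,0],"grip":1},{"travel":[0,0,-0.003],"dr":[0,0,0],"grip":1},{"travel":[0,0,-0.003],"dr":[0,0,0],"grip":1},{"travel":[0,0,-0.003],"dr":[0,0,0],"grip":1},{"travel":[0,0,-0.04],"dr":[0,0,0],"grip":1},{"travel":[0,0,-0.1],"dr":[0,0,0],"grip":1},{"travel":[0,0,-0.16],"dr":[0,0,0],"grip":1},{"travel":[-0.08,0,-0.16],"dr":[0,0,0],"grip":1},{"travel":[-0.159,0,-0.16],"dr":[0,0,0],"grip":1},{"travel":[-0.159,0,-0.16],"dr":[0,0,0],"grip":1}]}}

```text
clock: 19.7
tcp_pos: [0.59, -0.1418, 0.1807]
ee_rot: [0.008, 0.194, 0.981, -0.002]
contact_force: [1.9, -0.1, 0.5]
finger_gap: 0.0867
finger_force: 0.0
```

Call:
{"fn": "carry_out", "kwargs": {"deltas": [{"travel":[0,0,0],"dr":[0,0,0],"grip":1},{"travel":[0,0,0],"dr":[0,0,0],"grip":1}]}}

```text
clock: 19.87
tcp_pos: [0.5804, -0.137, 0.1777]
ee_rot: [-0.001, 0.193, 0.981, 0.0]
contact_force: [-1.3, 0.4, -0.0]
finger_gap: 0.0868
finger_force: 0.0
```

```bash
python3 - <<'E'
from h import *
im,K,Rc,c=cam('wrist'); u,v=proj(K,Rc,c,[.508,-.107,.085]).astype(int); print(u,v)
a=im[max(0,v-70):v+70,u-80:u+80]
im2,K,Rc,c=cam('scene'); u,v=proj(K,Rc,c,[.508,-.107,.07]).astype(int)
b=im2[v-35:v+35,u-40:u+40]
f=lambda x:cv2.resize(x,(400,350),interpolation=cv2.INTER_CUBIC)
save('fin.png',np.hstack([f(a),f(b)]))
E
```

```text
321 94
```

View pics/fin.png

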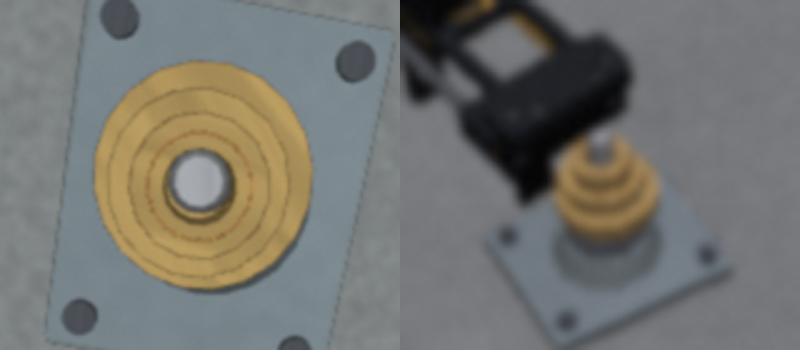

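The picture shows all three collars seated flat in a stepped stack on the spindle (tip at (200,178) on the left), and the robot is clear. The heights reached at the stop match home, so I'm handing in.

```bash
python3 -c "
from station import workorder
print(workorder.job_done())"
```

```text
the job is handed in; nothing more can be done
None
```

The three collars are stacked on the spindle (large, medium, small) and pressed down to the stop, with the robot clear. I handed the job in at about 20 s of the 67 s; the hand-in returned no verdict.

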